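Fold up the walls of a knife tray

ROBOT

A 6-joint arm with a two-finger parallel gripper is mounted at the origin on the work surface. World frame = base frame: x ahead of the robot, y to its left, z up, the work surface at z = 0. Lengths are in mm, angles in rad, forces in N, time in s.
With the tool pointing down it reaches from about 350 to 875 mm from the base axis. Payload 4.2 kg.
Tool frame: the origin (TCP) lies midway between the tips of the shut fingers; the grasp point (between the pads) lies 19 mm behind it (arm.tcp_to_grasp is the distance from the TCP to the grasp point, in mm); z points along the fingers, y is the line along which they close (so a half turn about z gives the same grasp; the last joint's range is limited). The gripper opens to 85 mm and grips with 20 to 120 N. Pads are 22 mm wide; open, the fingers measure 114 mm over their backs; the gripper's body (76 mm by 85 mm) begins 54 mm behind the grasp point. The pads swing forward as they close: fully open they stand 13 mm farther back than shut.
Start: joints at [1.411, 0.385, 0.008, 0, -1.194, -0.259], TCP at [254.132, 570.978, 231.312] pointing down, gripper open.
Joint ranges: [-3.14, 3.14], [-1.21, 2.06], [-1.07, 1.41], [-3.16, 2.05], [-2.99, -0.16], [-3.1, 3.1]. Speed limits (rad/s): [2.79, 2.79, 3.14, 3.14, 3.14, 3.14].

INTERFACE

Orientations are given as a unit quaternion [x, y, z, w].
In Python, from bench import arm, get_image gives the robot as it stands.
- The arm moves only by the tool drive_tool, never from a script. Its argument "deltas" is a list of rows, each a list of 2 entries, a list of its own where there are three numbers: the shift along the tool's x, y, z in cm, then the turn, a rotation vector about the tool's x, y, z in degrees. In form: [[[x, y, z], [ax, ay, az]], ...]. A call has 1 to 12 rows; each row shifts and turns the commanded pose from where the row before left it, along the tool's axes as they then stand; what a row does not reach is not made up. A row lasts 1/10 s, in which the tool goes at most 50 mm and 8.59 degrees, less where a joint would pass 70% of its speed; a pose out of reach is approached as far as the arm can. A call with a gripper value outside its range is refused whole. "claw" is the finger opening in cm, from 0 to 8.54, set as the call begins (left out, the last holds). The fingers move at their own pace and stop on an object; the grip force is fixed at half the most. Time passes only in rows, so rows that do not move let the fingers close. It gives the time, the measured TCP pose, the force, the opening and the grip force at its end, in the units of the state.
- arm.read_state(): the state, without advancing time (a new reading comes with each control period).
- get_image(name): name is "side" or "top" or "wrist"; returns a dict with "img" (420x560x3 uint8, red, green, blue), "fx", "fy", "cx", "cy" (pixels), "eye" and "orientation" of the camera in the world; the wrist camera has in their place "mount" (4x4, takes a point from camera to tool coordinates, whose origin is the TCP and whose axes are the flange's). Camera axes: x right, y down, z forward; pixel columns grow to the right and rows downward; lengths in mm; the calibration is good to about 2 mm. A picture is of the moment at which its call begins: read the wrist's pose just before it. There is no depth.
- arm.job_done(): hands the job in; it is judged then, once.
The state is a dict: "clock": time; "joints": joint angles; "joint_vel": joint speeds; "joint_efforts": joint torques, N m; "position": TCP position; "ee_rot": TCP orientation; "contact_force": force on the tool from outside, world axes, zero at the start; "wrist_torque": the same for the moment, N m; "gripper_width": finger opening in mm; "grasp_force": force on a finger pad.
Only numpy, scipy, OpenCV 4.12 (cv2) and the standard library are available. Lean on these libraries where they do the work, as an engineer would, in place of code of your own. Each camera call takes 0.05 s, during which the arm holds its last target. There are 200 camera calls.

TASK

The cardboard tray on the folding jig is loaded with its knives but its four walls still lean outwards. Fold all four walls up until each stands upright, so that the tray is a square open box, and leave everything else on the bench where it lies.

Things in the scene. Friction and masses are not known exactly. Their poses are not given: they have to be found in the camera images.
- jig: Folding jig fixed to the bench: plywood board 150 (x) x 240 (y) x 15 mm, carrying a cardboard tray blank, base 110 x 200 x 3 mm, filled to z = 38 mm by a grey insert with knives. Origin: centre of the board's underside, z up, x away from the robot within 0.4 rad. Square 11 mm corner posts at x +-64, y +-109, tops at z = 65 mm; their rubber faces rub the wall ends, so walls stay where they are left
- wall_back (a joint): Angle of the far long wall (+x edge of the jig frame), 200 mm long, 50 high, 3 thick, smooth board; crease at x = +55, z = 18 mm (jig frame). 0 = flat outwards, pi/2 = upright (outer face 3 mm outside the crease, top at z = 68 mm); stopped by the insert at 1.60. Starts leaning out at 0.45 to 0.85; turning takes about 0.5 N at the free edge
- wall_back_edge (a point): Middle of the free edge of wall_back, 50 mm from its crease, half way through the thickness (moves with the wall)
- wall_front (a joint): Angle of the near long wall (-x edge), 200 mm long, 50 high, 3 thick, smooth board; crease at x = -55, z = 18 mm (jig frame). 0 = flat outwards, pi/2 = upright (outer face 3 mm outside the crease, top at z = 68 mm); stopped by the insert at 1.60. Starts leaning out at 0.45 to 0.85; turning takes about 0.5 N at the free edge
- wall_front_edge (a point): Middle of the free edge of wall_front, 50 mm from its crease, half way through the thickness (moves with the wall)
- wall_left (a joint): Angle of the short end wall at +y of the jig frame, 110 mm long, 50 high, 3 thick, smooth board; crease at y = +100, z = 18 mm (jig frame). 0 = flat outwards, pi/2 = upright (outer face 3 mm outside the crease, top at z = 68 mm); stopped by the insert at 1.60. Starts leaning out at 0.45 to 0.85; turning takes about 0.5 N at the free edge
- wall_left_edge (a point): Middle of the free edge of wall_left, 50 mm from its crease, half way through the thickness (moves with the wall)
- wall_right (a joint): Angle of the short end wall at -y, 110 mm long, 50 high, 3 thick, smooth board; crease at y = -100, z = 18 mm (jig frame). 0 = flat outwards, pi/2 = upright (outer face 3 mm outside the crease, top at z = 68 mm); stopped by the insert at 1.60. Starts leaning out at 0.45 to 0.85; turning takes about 0.5 N at the free edge
- wall_right_edge (a point): Middle of the free edge of wall_right, 50 mm from its crease, half way through the thickness (moves with the wall)
- knife: Loose paring knife lying on the bench, 195 mm long, 13 mm high; origin underneath at the bolster, blade to +x; to be left alone
- scale_a: Loose wooden handle blank lying on the bench, 105 x 27 x 13 mm, length along x; origin under its middle; to be left alone
- scale_b: Loose wooden handle blank like scale_a; to be left alone
- rivet_tin: Low open steel tin of rivets, diameter 62, height 30 mm; origin under its centre; to be left alone
- mug: White enamel mug with a red lid, diameter 88, height 85 mm, handle to +y; origin under its centre; to be left alone
- glue_tin: Empty open steel tin, rim diameter 84, height 60 mm; origin under its centre; to be left alone
- hammer: Riveting hammer lying on the bench, 285 mm long, handle along x, head at +x, 24 mm high; origin underneath the handle; to be left alone

How it is judged:
By the outcome, as a careful person would: the job done as asked, in the order asked, and still so for the second after the job is handed in, with the robot touching nothing.
It also fails if it takes over 61 s, if anything falls off the work surface, if the arm or the gripper's body presses on something with over 40 N, if the wrist force passes 120 N, or if a joint passes its speed limit or range.

## Working session

There is one attempt and no reset: what is moved stays moved. The work goes in short steps, Python scripts to look and compute and a tool call to move; the robot and the scene stay as the last step left them, time stands still between calls to the robot, and variables do not carry over. Pictures are saved under pics/ and viewed, at most 10 in all, crops included, and the job is handed in when it is done.

Besides the shell and the picture viewer there is one more tool, called after "Call:" as a command line: name --argument value ..., lists and objects as JSON in quotes. drive_tool: Moves the arm, as the interface text tells. Its arguments: {"type":"object","properties":{"deltas":{"type":"array"},"claw":{"type":"number"}},"required":["deltas"]}

```bash
mkdir -p pics; python3 - <<'E'
from bench import arm,get_image
import cv2
s=arm.read_state();print({k:s[k] for k in('clock','position','ee_rot','joints','gripper_width')})
for n in('top','side'):
    d=get_image(n);cv2.imwrite(f'pics/{n}0.png',d['img'][...,::-1]);print(n,{k:d[k] for k in d if k!='img'})
E
```

```text
{'clock': 0.0, 'position': array([253.91384179, 570.46370133, 230.21909646]), 'ee_rot': array([ 9.78134339e-01, -2.07971266e-01, -1.91034875e-04,  1.06352046e-03]), 'joints': array([ 1.41058057e+00,  3.85556062e-01,  6.62788148e-03, -5.23094988e-04,
       -1.19397383e+00, -2.58592332e-01]), 'gripper_width': 85.2678378447725}
top {'fx': 380.23429472784153, 'fy': 380.23429472784153, 'cx': 277.66927945198586, 'cy': 208.5576588766014, 'eye': array([ 341.20000368,  -22.91504633, 1136.79643458]), 'orientation': array([ 0.75696929, -0.64357532,  0.07445275, -0.08523548])}
side {'fx': 432.74608397725063, 'fy': 432.74608397725063, 'cx': 270.7654268944416, 'cy': 212.1370753087486, 'eye': array([ 438.05371285, -825.85461792,  696.03949378]), 'orientation': array([ 0.89247192, -0.08522781,  0.03950567, -0.44121355])}
```

View pics/top0.png

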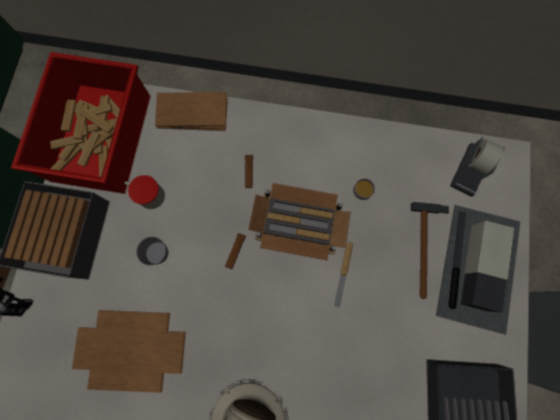

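View pics/side0.png

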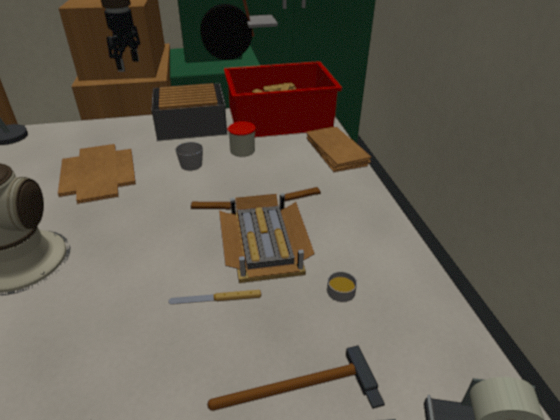

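The tray is near (300,221) in the top view and (265,238) in the side view. I'll zoom in on the tray to get the posts and wall edges.

```bash
python3 - <<'E'
import cv2,numpy as np
a=cv2.imread('pics/top0.png')[165:275,225:375]; b=cv2.imread('pics/side0.png')[180:290,185:335]
f=lambda i:cv2.convertScaleAbs(cv2.resize(i,None,fx=5.3,fy=5.3,interpolation=cv2.INTER_CUBIC),alpha=1.6)
cv2.imwrite('pics/topc.png',f(a));cv2.imwrite('pics/sidec.png',f(b))
E
```

```text
(no output)
```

View pics/topc.png

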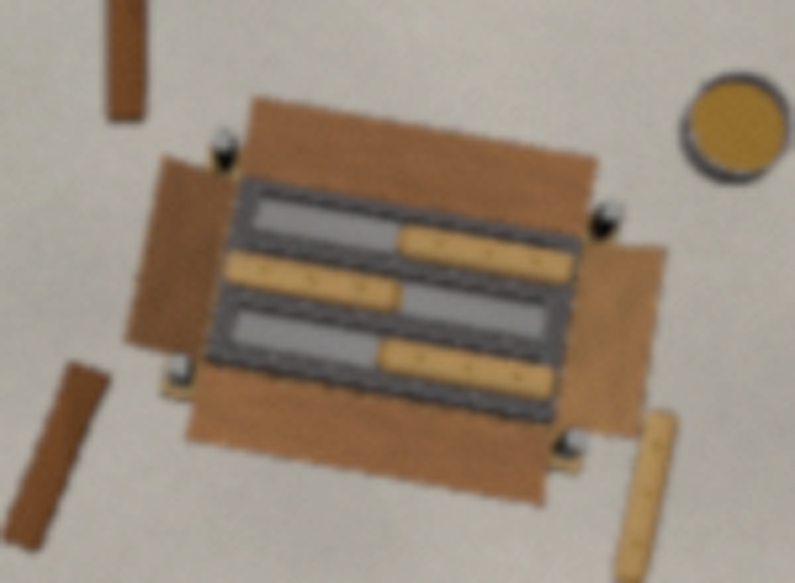

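View pics/sidec.png

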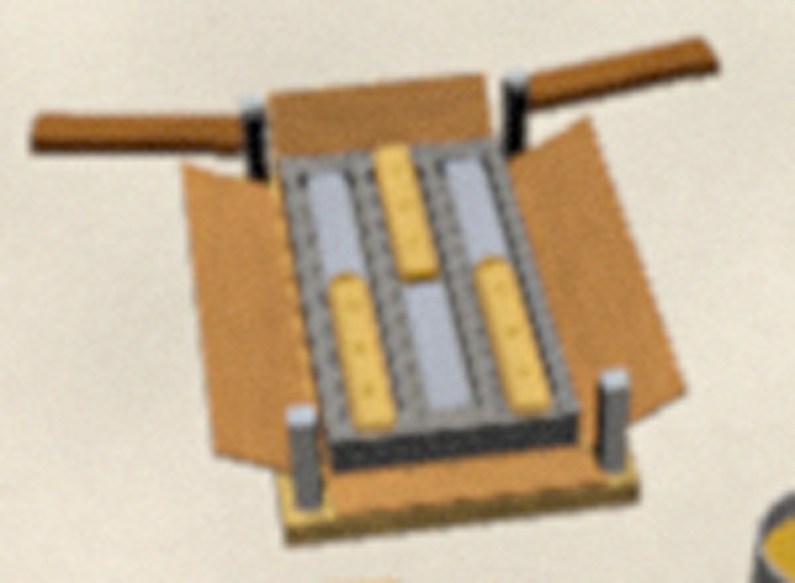

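```bash
cat > fit.py <<'E'
import numpy as np
from scipy.spatial.transform import Rotation as R
from scipy.optimize import least_squares
C={'top':(380.234,277.669,208.558,[341.2,-22.915,1136.796],[0.75696929,-0.64357532,0.07445275,-0.08523548],(225,165)),
'side':(432.746,270.765,212.137,[438.054,-825.855,696.039],[0.89247192,-0.08522781,0.03950567,-0.44121355],(185,180))}
def proj(n,P):
    f,cx,cy,e,q,_=C[n]; p=R.from_quat(q).inv().apply(np.array(P)-e); return f*p[:,:2]/p[:,2:]+[cx,cy]
def edge(w,s,a):  # w index back,front,left,right ; s=+-1 end
    r=50*np.cos(a);z=18+50*np.sin(a)
    return {'b':[55+r,100*s,z],'f':[-55-r,100*s,z],'l':[55*s,100+r,z],'r':[55*s,-100-r,z]}[w]
O=[('top',('p',1,1),226,135),('top',('p',1,-1),610,210),('top',('p',-1,1),183,362),('top',('p',-1,-1),574,438),
('side',('p',-1,-1),300,412),('side',('p',1,-1),613,378),('side',('p',-1,1),252,104),('side',('p',1,1),515,78),
('top',('b',1),254,98),('top',('b',-1),597,157),('top',('f',1),187,440),('top',('f',-1),543,505),('top',('l',1),165,156),('top',('l',-1),127,343),('top',('r',1),665,247),('top',('r',-1),640,437),
('side',('f',1),182,165),('side',('f',-1),216,455),('side',('b',1),588,120),('side',('b',-1),687,392),('side',('l',-1),268,95),('side',('l',1),487,73)]
def res(v):
    A=dict(zip('bflr',v[3:7]));out=[]
    for n,k,u,w in O:
        P=[64*k[1],109*k[2],65] if k[0]=='p' else edge(k[0],k[1],A[k[0]])
        P=R.from_euler('z',v[2]).apply(P)+[v[0],v[1],v[7]]
        o=C[n][5]; out+=list(proj(n,[P])[0]-[(u+.5)/5.3-.5+o[0],(w+.5)/5.3-.5+o[1]])
    return np.array(out)
if __name__=='__main__':
    s=least_squares(res,[440,-40,0,.6,.6,.6,.6,0],loss='soft_l1');print(np.round(s.x,3));print(np.round(res(s.x).reshape(-1,2),1).tolist())
    # other things: knife handle ends, tin in top view on z=10
    f,cx,cy,e,q,o=C['top']
    for nm,u,v,z in [('knife butt',349,244,10),('knife bolster',344,275,10),('scaleA lo',248.8,187.5,13),('scaleB hi',239,235,13),('rivet tin',364,189,30),('scaleA hi',249,155,13)]:
        d=R.from_quat(q).apply([(u-cx)/f,(v-cy)/f,1]);p=np.array(e)+d*(z-e[2])/d[2]
        print(nm,np.round(p),'jig',np.round(R.from_euler('z',-s.x[2]).apply(p-[s.x[0],s.x[1],0])))
E
python3 fit.py
```

```text
[ 5.6609e+02 -5.3198e+01 -2.4000e-02  5.6000e-01  4.7300e-01  6.9030e+00
 -4.9759e+01 -2.6400e-01]
[[-0.7, 0.9], [0.6, 0.2], [-1.2, 0.7], [0.7, 0.4], [0.6, 1.2], [0.9, 0.6], [-0.0, -0.2], [0.6, -0.3], [-0.8, -0.2], [0.6, 0.5], [-0.9, -0.2], [0.3, 0.3], [-0.1, -0.4], [-0.4, 0.2], [0.1, 0.0], [-0.5, 0.7], [-0.0, -0.4], [0.0, 0.3], [0.2, -1.0], [0.5, 0.3], [-0.3, -0.3], [0.2, -0.3]]
knife butt [ 526. -212.   10.] jig [ -37. -159.   10.]
knife bolster [ 433. -208.   10.] jig [-130. -158.   10.]
scaleA lo [649. 114.  13.] jig [ 79. 169.  13.]
scaleB hi [499. 116.  13.] jig [-71. 168.  13.]
rivet tin [ 696. -233.   30.] jig [ 134. -177.   30.]
scaleA hi [753. 132.  13.] jig [183. 189.  13.]
```

Posts and edges fit to about 1 px. The jig is at (566, -53), yaw -0.024, and the wall angles are back 0.56, front 0.47, left 0.62 and right 0.51, all within the stated range. The plan is to shut the fingers, align with the jig and push each wall from outside. Left goes first.

Call:
drive_tool --deltas '[[[0,0,0],[0,0,-7.5]],[[0,0,0],[0,0,-7.5]],[[0,0,0],[0,0,-7.6]],[[0,0,0],[0,0,0]]]' --claw 0

```text
clock: 0.5
position: [254.0, 570.7, 230.7]
ee_rot: [1.0, -0.012, -0.0, 0.001]
contact_force: [-0.6, 0.0, -0.4]
gripper_width: 28.3
grasp_force: 0.0
```

Call:
drive_tool --deltas '[[[2.7,3.6,0],[0,0,0]],[[2.7,3.6,0],[0,0,0]],[[2.7,3.6,0],[0,0,0]],[[2.7,3.6,0],[0,0,0]],[[2.7,3.6,0],[0,0,0]],[[2.7,3.6,0],[0,0,0]],[[2.7,3.6,0],[0,0,0]],[[2.7,3.6,0],[0,0,0]],[[2.7,3.6,0],[0,0,0]],[[2.7,3.6,0],[0,0,0]],[[2.7,3.6,0],[0,0,0]],[[0,0,0],[0,0,0]]]'

```text
clock: 1.7
position: [543.3, 163.9, 230.7]
ee_rot: [1.0, -0.017, -0.0, 0.001]
contact_force: [-0.7, 0.9, 0.3]
gripper_width: -0.2
grasp_force: 0.0
```

Call:
drive_tool --deltas '[[[1.4,2.0,2.0],[0,0,0]],[[1.4,2.1,2.0],[0,0,0]],[[0,0,4],[0,0,0]],[[0,0,4],[0,0,0]],[[0,0,4],[0,0,0]],[[0,0,2.5],[0,0,0]],[[0,0,1.5],[0,0,0]],[[0,0,0],[0,0,0]],[[0,0,0],[0,0,0]]]'

```text
clock: 2.6
position: [568.5, 126.6, 31.5]
ee_rot: [1.0, -0.012, 0.0, 0.0]
contact_force: [-0.1, 0.4, 0.3]
gripper_width: -0.1
grasp_force: 0.0
```

```bash
python3 - <<'E'
from bench import arm,get_image
import cv2
d=get_image('side');i=d['img'][150:290,185:335][...,::-1]
cv2.imwrite('pics/s2.png',cv2.convertScaleAbs(cv2.resize(i,None,fx=4,fy=4,interpolation=3),alpha=1.5))
E
```

```text
(no output)
```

View pics/s2.png

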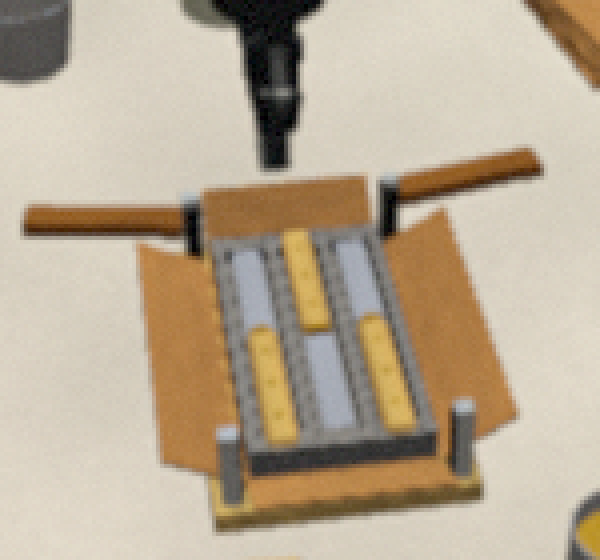

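The closed fingertips at about (275,168) are behind the left wall, centred and clear of it. Pushing inwards while rising.

Call:
drive_tool --deltas '[[[0,1,0],[0,0,0]],[[0,1,0],[0,0,0]],[[0,0.8,0],[0,0,0]],[[0,0.5,-0.4],[0,0,0]],[[0,0.5,-0.4],[0,0,0]],[[0,0.5,-0.3],[0,0,0]],[[0,0.5,-0.3],[0,0,0]],[[0,0.5,-0.2],[0,0,0]],[[0,0.5,-0.1],[0,0,0]],[[0,0,0],[0,0,0]]]'

```text
clock: 3.65
position: [566.7, 67.4, 48.3]
ee_rot: [1.0, -0.013, -0.0, 0.0]
contact_force: [0.4, -0.3, 0.4]
gripper_width: 0.1
grasp_force: 0.0
```

Call:
drive_tool --deltas '[[[0,0.2,0],[0,0,0]],[[0,0.2,0],[0,0,0]],[[0,0,0],[0,0,0]]]'

```text
clock: 3.95
position: [566.8, 64.0, 48.2]
ee_rot: [1.0, -0.012, -0.0, 0.0]
contact_force: [-0.2, -0.2, 0.3]
gripper_width: -0.2
grasp_force: 0.0
```

```bash
python3 - <<'E'
from bench import arm,get_image
import cv2
d=get_image('side');i=d['img'][150:290,185:335][...,::-1]
cv2.imwrite('pics/s3.png',cv2.convertScaleAbs(cv2.resize(i,None,fx=4,fy=4,interpolation=3),alpha=1.5))
E
```

```text
(no output)
```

View pics/s3.png

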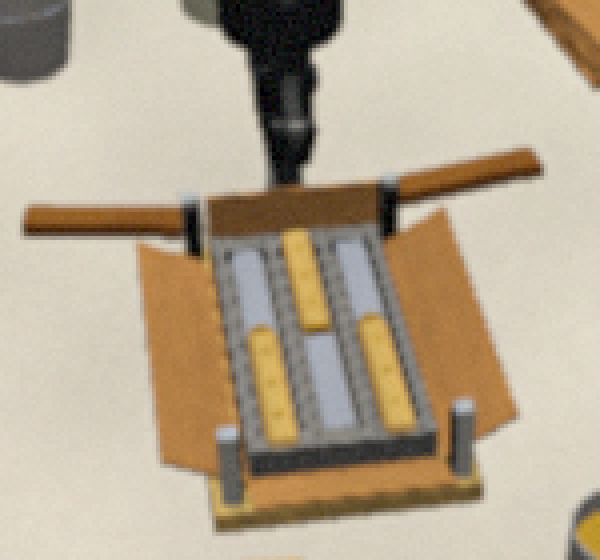

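The left wall is rising: its edge is now at (210,197)-(375,183). I'll keep pushing in small steps until the force shows the stop.

Call:
drive_tool --deltas '[[[0,0.2,0],[0,0,0]],[[0,0.2,0],[0,0,0]],[[0,0,0],[0,0,0]]]'

```text
clock: 4.3
position: [566.9, 61.7, 48.3]
ee_rot: [1.0, -0.012, 0.0, -0.001]
contact_force: [-1.3, 7.0, 0.2]
gripper_width: -0.2
grasp_force: 3.3
```

Call:
drive_tool --deltas '[[[0,0.15,0],[0,0,0]],[[0,0,0],[0,0,0]]]'

```text
clock: 4.5
position: [567.0, 61.5, 48.3]
ee_rot: [1.0, -0.012, 0.001, -0.002]
contact_force: [-2.9, 11.5, -0.7]
gripper_width: 0.0
grasp_force: 5.6
```

Call:
drive_tool --deltas '[[[0,0.1,0],[0,0,0]],[[0,0,0],[0,0,0]]]'

```text
clock: 4.7
position: [567.1, 61.3, 48.3]
ee_rot: [1.0, -0.012, 0.001, -0.002]
contact_force: [-2.7, 14.4, 0.4]
gripper_width: -0.1
grasp_force: 7.1
```

Force built at y≈61.5, so the left wall is against the stop at about 1.60. Backing off, then over to the back wall.

Call:
drive_tool --deltas '[[[0,-2,0],[0,0,0]],[[0,-2,0],[0,0,0]],[[0,0,-4],[0,0,0]],[[0,0,-4],[0,0,0]],[[3.2,3.8,0],[0,0,0]],[[3.2,3.8,0],[0,0,0]],[[3.2,3.8,0],[0,0,0]],[[3.2,4.0,0],[0,0,0]],[[0,0,0],[0,0,0]]]'

```text
clock: 5.6
position: [693.4, -63.7, 127.0]
ee_rot: [1.0, -0.015, 0.0, 0.001]
contact_force: [-0.9, 0.0, -0.7]
gripper_width: 0.0
grasp_force: 0.0
```

Call:
drive_tool --deltas '[[[0,0,3],[0,0,0]],[[0,0,3],[0,0,0]],[[0,0,2.5],[0,0,0]],[[0,0,1.3],[0,0,0]],[[0,0,0],[0,0,0]]]'

```text
clock: 6.1
position: [689.5, -58.3, 28.0]
ee_rot: [1.0, -0.012, -0.002, 0.0]
contact_force: [-0.1, -0.0, -0.1]
gripper_width: -0.5
grasp_force: 0.0
```

Call:
drive_tool --deltas '[[[-0.7,0,0],[0,0,0]],[[-0.6,0,0],[0,0,0]],[[-0.5,0,-0.4],[0,0,0]],[[-0.5,0,-0.4],[0,0,0]],[[-0.5,0,-0.4],[0,0,0]],[[-0.5,0,-0.3],[0,0,0]],[[-0.5,0,-0.3],[0,0,0]],[[-0.5,0,-0.2],[0,0,0]],[[-0.4,0,0],[0,0,0]],[[0,0,0],[0,0,0]]]'

```text
clock: 7.1
position: [642.9, -57.3, 49.9]
ee_rot: [1.0, -0.012, -0.001, 0.0]
contact_force: [0.2, 0.5, -0.2]
gripper_width: -0.2
grasp_force: 0.0
```

Call:
drive_tool --deltas '[[[-0.2,0,0],[0,0,0]],[[-0.2,0,0],[0,0,0]],[[0,0,0],[0,0,0]]]'

```text
clock: 7.4
position: [639.8, -57.2, 50.0]
ee_rot: [1.0, -0.012, -0.0, 0.0]
contact_force: [-0.9, -0.7, 0.2]
gripper_width: 0.1
grasp_force: 0.0
```

Call:
drive_tool --deltas '[[[-0.2,0,0],[0,0,0]],[[-0.1,0,0],[0,0,0]],[[0,0,0],[0,0,0]]]'

```text
clock: 7.7
position: [637.0, -57.1, 50.3]
ee_rot: [1.0, -0.012, -0.0, -0.0]
contact_force: [0.3, -0.4, 0.5]
gripper_width: -0.2
grasp_force: 0.0
```

Call:
drive_tool --deltas '[[[-0.15,0,0],[0,0,0]],[[0,0,0],[0,0,0]]]'

```text
clock: 7.9
position: [635.5, -57.0, 50.3]
ee_rot: [1.0, -0.012, -0.0, -0.0]
contact_force: [-0.6, 0.3, 0.6]
gripper_width: 0.3
grasp_force: 0.1
```

Call:
drive_tool --deltas '[[[-0.15,0,0],[0,0,0]],[[0,0,0],[0,0,0]]]'

```text
clock: 8.1
position: [634.1, -57.0, 50.4]
ee_rot: [1.0, -0.012, 0.0, -0.0]
contact_force: [0.5, -0.3, 0.8]
gripper_width: 0.1
grasp_force: 0.2
```

Call:
drive_tool --deltas '[[[-0.15,0,0],[0,0,0]],[[0,0,0],[0,0,0]]]'

```text
clock: 8.3
position: [634.0, -56.9, 50.6]
ee_rot: [1.0, -0.012, 0.002, -0.0]
contact_force: [3.7, -0.9, -1.9]
gripper_width: -0.1
grasp_force: 2.0
```

Call:
drive_tool --deltas '[[[-0.15,0,0],[0,0,0]],[[0,0,0],[0,0,0]]]'

```text
clock: 8.5
position: [633.9, -56.8, 50.8]
ee_rot: [1.0, -0.012, 0.003, -0.0]
contact_force: [6.7, -1.6, -2.4]
gripper_width: 0.2
grasp_force: 3.4
```

```bash
python3 - <<'E'
from bench import arm,get_image
import cv2
d=get_image('side');i=d['img'][150:290,185:335][...,::-1]
cv2.imwrite('pics/s4.png',cv2.convertScaleAbs(cv2.resize(i,None,fx=4,fy=4,interpolation=3),alpha=1.5))
E
```

```text
(no output)
```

View pics/s4.png

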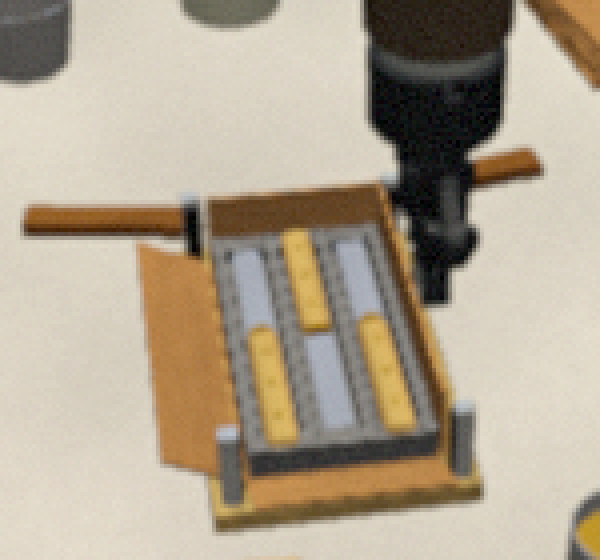

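The back wall stands upright, with its top running from (382,185) to (450,400), and it is against the stop. Next is the right wall.

Call:
drive_tool --deltas '[[[1.5,0,0],[0,0,0]],[[1.5,0,0],[0,0,0]],[[0,0,-4],[0,0,0]],[[0,0,-4],[0,0,0]],[[-2.2,4.3,0],[0,0,0]],[[-2.2,4.3,0],[0,0,0]],[[-2.2,4.3,0],[0,0,0]],[[-2.2,4.4,0],[0,0,0]],[[0,0,0],[0,0,0]],[[0,0,0],[0,0,0]]]'

```text
clock: 9.55
position: [567.4, -229.4, 130.2]
ee_rot: [1.0, -0.014, -0.001, -0.0]
contact_force: [0.1, 0.1, -0.2]
gripper_width: -0.1
grasp_force: 0.0
```

Call:
drive_tool --deltas '[[[0,0,3],[0,0,0]],[[0,0,3],[0,0,0]],[[0,0,2.5],[0,0,0]],[[0,0,1.6],[0,0,0]],[[0,0,0],[0,0,0]],[[0,0,0],[0,0,0]]]'

```text
clock: 10.15
position: [569.6, -227.6, 29.4]
ee_rot: [1.0, -0.011, -0.0, 0.0]
contact_force: [0.1, -0.3, 0.3]
gripper_width: -0.2
grasp_force: 0.0
```

Call:
drive_tool --deltas '[[[0,-0.7,0.2],[0,0,0]],[[0,-0.7,0],[0,0,0]],[[0,-0.5,-0.3],[0,0,0]],[[0,-0.5,-0.4],[0,0,0]],[[0,-0.5,-0.4],[0,0,0]],[[0,-0.5,-0.3],[0,0,0]],[[0,-0.5,-0.3],[0,0,0]],[[0,-0.5,-0.2],[0,0,0]],[[0,-0.5,-0.2],[0,0,0]],[[0,-0.4,0],[0,0,0]],[[0,0,0],[0,0,0]]]'

```text
clock: 11.25
position: [570.1, -174.7, 48.1]
ee_rot: [1.0, -0.012, -0.0, -0.0]
contact_force: [0.0, 0.3, -0.0]
gripper_width: 0.1
grasp_force: 0.0
```

Call:
drive_tool --deltas '[[[0,-0.2,0],[0,0,0]],[[0,-0.2,0],[0,0,0]],[[0,0,0],[0,0,0]]]'

```text
clock: 11.55
position: [570.2, -171.3, 48.1]
ee_rot: [1.0, -0.012, -0.0, -0.0]
contact_force: [-0.2, -0.9, 1.0]
gripper_width: -0.2
grasp_force: 0.0
```

Call:
drive_tool --deltas '[[[0,-0.15,0],[0,0,0]],[[0,0,0],[0,0,0]]]'

```text
clock: 11.75
position: [570.3, -169.9, 48.2]
ee_rot: [1.0, -0.012, -0.0, -0.0]
contact_force: [-0.1, -0.1, 0.1]
gripper_width: -0.1
grasp_force: 0.0
```

Call:
drive_tool --deltas '[[[0,-0.15,0],[0,0,0]],[[0,0,0],[0,0,0]]]'

```text
clock: 11.95
position: [570.4, -168.6, 48.3]
ee_rot: [1.0, -0.012, -0.0, 0.0]
contact_force: [0.1, -1.8, -0.1]
gripper_width: -0.2
grasp_force: 0.6
```

Call:
drive_tool --deltas '[[[0,-0.15,0],[0,0,0]],[[0,0,0],[0,0,0]]]'

```text
clock: 12.15
position: [570.4, -168.3, 48.3]
ee_rot: [1.0, -0.012, -0.0, 0.001]
contact_force: [-0.2, -7.0, -1.0]
gripper_width: -0.0
grasp_force: 3.2
```

Call:
drive_tool --deltas '[[[0,-0.15,0],[0,0,0]],[[0,0,0],[0,0,0]]]'

```text
clock: 12.35
position: [570.4, -168.0, 48.4]
ee_rot: [1.0, -0.012, -0.0, 0.001]
contact_force: [0.3, -10.6, -1.7]
gripper_width: 0.1
grasp_force: 5.7
```

The right wall is against its stop. Now the front wall.

Call:
drive_tool --deltas '[[[0,1.5,0],[0,0,0]],[[0,1.5,0],[0,0,0]],[[0,0,-4],[0,0,0]],[[0,0,-4],[0,0,0]],[[-3.3,-3.6,0],[0,0,0]],[[-3.3,-3.6,0],[0,0,0]],[[-3.3,-3.6,0],[0,0,0]],[[-3.3,-3.7,0],[0,0,0]],[[0,0,0],[0,0,0]],[[0,0,0],[0,0,0]]]'

```text
clock: 13.35
position: [441.5, -46.7, 129.0]
ee_rot: [1.0, -0.011, 0.001, -0.0]
contact_force: [1.1, -0.7, -0.1]
gripper_width: -0.1
grasp_force: 0.0
```

Call:
drive_tool --deltas '[[[0,0,3],[0,0,0]],[[0,0,3],[0,0,0]],[[0,0,2.5],[0,0,0]],[[0,0,1.7],[0,0,0]],[[0,0,0],[0,0,0]],[[0,0,0],[0,0,0]]]'

```text
clock: 13.95
position: [442.4, -48.0, 26.3]
ee_rot: [1.0, -0.013, 0.0, 0.0]
contact_force: [-0.3, 0.8, 0.8]
gripper_width: 0.1
grasp_force: 0.0
```

Call:
drive_tool --deltas '[[[0.6,0,0],[0,0,0]],[[0.5,0,0],[0,0,0]],[[0.5,0,-0.4],[0,0,0]],[[0.5,0,-0.5],[0,0,0]],[[0.5,0,-0.4],[0,0,0]],[[0.5,0,-0.3],[0,0,0]],[[0.5,0,-0.3],[0,0,0]],[[0.5,0,-0.2],[0,0,0]],[[0.5,0,-0.1],[0,0,0]],[[0.4,0,0],[0,0,0]],[[0,0,0],[0,0,0]]]'

```text
clock: 15.05
position: [492.3, -48.4, 48.2]
ee_rot: [1.0, -0.012, 0.0, -0.0]
contact_force: [0.3, 1.6, -0.1]
gripper_width: 0.0
grasp_force: 0.0
```

Call:
drive_tool --deltas '[[[0.2,0,0],[0,0,0]],[[0.1,0,0],[0,0,0]],[[0,0,0],[0,0,0]]]'

```text
clock: 15.35
position: [494.4, -48.6, 48.2]
ee_rot: [1.0, -0.012, -0.0, 0.0]
contact_force: [-0.0, -0.8, -0.9]
gripper_width: -0.4
grasp_force: 0.0
```

Call:
drive_tool --deltas '[[[0.15,0,0],[0,0,0]],[[0,0,0],[0,0,0]]]'

```text
clock: 15.55
position: [496.0, -48.6, 48.3]
ee_rot: [1.0, -0.012, 0.0, 0.0]
contact_force: [0.6, 0.1, -0.2]
gripper_width: 0.4
grasp_force: 0.0
```

Call:
drive_tool --deltas '[[[0.15,0,0],[0,0,0]],[[0,0,0],[0,0,0]]]'

```text
clock: 15.75
position: [497.5, -48.7, 48.3]
ee_rot: [1.0, -0.012, 0.0, -0.0]
contact_force: [-0.2, 0.2, -0.0]
gripper_width: -0.3
grasp_force: 0.1
```

Call:
drive_tool --deltas '[[[0.15,0,0],[0,0,0]],[[0,0,0],[0,0,0]]]'

```text
clock: 15.95
position: [498.4, -48.8, 48.2]
ee_rot: [1.0, -0.012, -0.001, 0.0]
contact_force: [-1.5, 0.4, 1.3]
gripper_width: 0.1
grasp_force: 0.8
```

Call:
drive_tool --deltas '[[[0.1,0,0],[0,0,0]],[[0,0,0],[0,0,0]]]'

```text
clock: 16.15
position: [498.5, -48.9, 48.0]
ee_rot: [1.0, -0.012, -0.002, 0.0]
contact_force: [-4.7, 0.7, 3.1]
gripper_width: 0.2
grasp_force: 2.2
```

The front wall is at its stop as well. Backing off, going up and taking a check picture.

Call:
drive_tool --deltas '[[[-1,0,0],[0,0,0]],[[-2,0,0],[0,0,0]],[[-2,0,0],[0,0,0]],[[0,0,-4],[0,0,0]],[[0,0,-4],[0,0,0]],[[0,0,-4],[0,0,0]],[[-1.5,-4,0],[0,0,0]],[[0,-4,0],[0,0,0]],[[0,-4,0],[0,0,0]],[[0,-4,0],[0,0,0]],[[0,0,0],[0,0,0]],[[0,0,0],[0,0,0]]]'

```text
clock: 17.35
position: [438.9, 113.8, 168.4]
ee_rot: [1.0, -0.011, 0.001, -0.0]
contact_force: [0.5, -0.5, 0.3]
gripper_width: 0.2
grasp_force: 0.0
```

```bash
python3 - <<'E'
from bench import arm,get_image
import cv2,numpy as np
a=get_image('top')['img'][165:275,225:375,::-1];b=get_image('side')['img'][180:290,185:335,::-1]
f=lambda i:cv2.convertScaleAbs(cv2.resize(i,None,fx=4,fy=4,interpolation=3),alpha=1.5)
cv2.imwrite('pics/end.png',cv2.resize(np.hstack([f(a),f(b)]),(800,293)))
E
```

```text
(no output)
```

View pics/end.png

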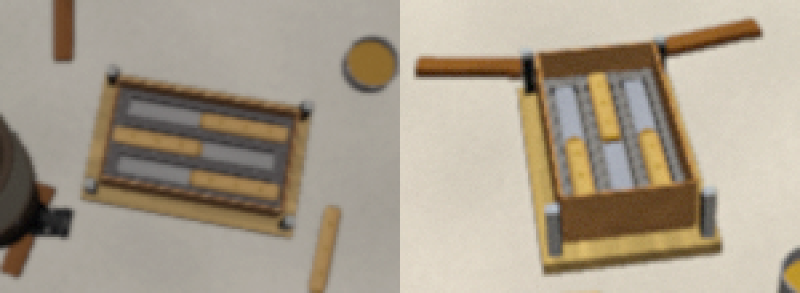

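Both views show all four walls upright: the top view has a square box from (113,75) to (290,230), and the other items haven't moved. Handing in.

```bash
python3 -c "
from bench import arm
print(arm.job_done())"
```

```text
the job is handed in; nothing more can be done
None
```

All four walls are folded upright against the insert's stop, nothing else on the bench appears to have moved in the final pictures, and the job was handed in at about 17.5 s; no verdict came back.

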